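Lay out a stripped wheel hub for reassembly

ROBOT

A 6-joint arm with a two-finger parallel gripper is mounted at the origin on the work surface. World frame = base frame: x ahead of the robot, y to its left, z up, the work surface at z = 0. Lengths are in m, angles in rad, forces in N, time in s.
With the tool pointing down it reaches from about 0.35 to 0.975 m from the base axis. Payload 7.1 kg.
Tool frame: the origin (TCP) lies at the very end of the fingers, on their centre line; the grasp point (between the pads) lies 19 mm behind it; z points along the fingers, y is the line along which they close (so a half turn about z gives the same grasp; the last joint's range is limited). The gripper opens to 88 mm and grips with 3 to 60 N. Pads are 20 mm wide; open, the fingers measure 115 mm over their backs; the gripper's body (75 mm by 178 mm) begins 61 mm behind the grasp point.
Start: joints at [-1.338, 0.423, 1.63, -0, 1.089, -0.019], TCP at [0.156, -0.605, 0.223] pointing down, gripper open.
Joint ranges: [-3, 3], [-0.9, 2.11], [0.09, 2.58], [-1.31, 4.45], [0.11, 2.69], [-2.54, 2.54]. Speed limits (rad/s): [2.39, 2.39, 3.01, 3.14, 3.14, 3.14].

INTERFACE

Orientations are given as a unit quaternion [w, x, y, z].
In Python, from bench import ctrl, grab_frame, recognise, pinpoint gives the robot as it stands.
- The arm moves only by the tool jog_arm, never from a script. Its argument "targets" is text: rows parted by semicolons, each of 4 numbers parted by spaces: the shift along the tool's x, y, z in mm, then the turn about the tool's z in rad. A call has 1 to 20 rows; each row is the pose to reach, as a shift and turn from the pose commanded when the call began, along the tool's axes at that moment; what a row does not reach only later rows make up. A row lasts 1/8 s, in which the tool goes at most 62.5 mm and 10.7 degrees, less where a joint would pass 70% of its speed; a pose out of reach is approached as far as the arm can. A call with a gripper value outside its range is refused whole. "hand" is the opening, from 0 (shut) to 1 (fully open), set as the call begins (left out, the last holds). The fingers move at their own pace and stop on an object; "squeeze" is the grip in N (left out, the last holds). Time passes only in rows, so rows that repeat a pose let the fingers close. It gives the time, the measured TCP pose, the force, the opening and the grip force at its end, in the units of the state.
- ctrl.get_state(): the state, without advancing time (a new reading comes with each control period).
- grab_frame(name): name is "scene" or "top" or "wrist"; returns a dict with "img" (480x640x3 uint8, blue, green, red), "z_map" (480x640 float32, m along the optical axis (not along the pixel's ray), 0 where there is no reading), "intrinsics" (3x3 intrinsics, pixels), "rvec" (rotation vector, rad) and "tvec" (3), from world to camera coordinates, as OpenCV has them; the wrist camera has in their place "tool_from_camera" (4x4, takes a point from camera to tool coordinates, whose origin is the TCP and whose axes are the flange's). Camera axes: x right, y down, z forward; pixel columns grow to the right and rows downward; lengths in m; the calibration is good to about 2 mm. A picture is of the moment at which its call begins: read the wrist's pose just before it.
- ctrl.job_done(): hands the job in; it is judged then, once.
Trained networks look in the newest picture that a camera, given by its name, has taken for a name from the list of things; names that differ only in an ending like _2 or _b are one class to them, and where a whole thing is asked for, a point or a joint stands for the part that bears it (a point fixed in the world has none). Each returns a list of dicts, best first, with "conf" (0 to 1); they miss things now and then, are a little off and sometimes report something else, mostly with a low value. They report only what shows in the picture. A call takes as long as a camera call. They do not tell look-alikes from the thing itself.
- recognise(camera, target): "uv" ([column, row] in pixels, amid what is visible of it).
- pinpoint(camera, target): "uv" ([column, row] in pixels: a listed point, or the origin of a listed thing).
The state is a dict: "t": time; "q": joint angles; "joint_vel": joint speeds; "joint_efforts": joint torques, N m; "position": TCP position; "tool_rot": TCP orientation; "wrist_force": force on the tool from outside, world axes, zero at the start; "torque": the same for the moment, N m; "width": finger opening in m; "gripper_force": force on a finger pad.
Only numpy, scipy, OpenCV 4.12 (cv2) and the standard library are available. Lean on these libraries where they do the work, as an engineer would, in place of code of your own. Each camera call takes 0.05 s, during which the arm holds its last target. There are 200 camera calls.

TASK

Lay out the stripped wheel hub on the black rubber mat ready for reassembly: stand the ball bearing midway between the square bearing housing and the stub axle, in line with both, and the tube sleeve centred on top of it; lay the washer straight behind the stub axle (on its far side from the robot, square to the line of housing and axle) with about 2 cm between them, and the hex nut centred flat on the washer; and set the dust cap straight in front of the housing (on the robot's side), also about 2 cm clear of it. All parts lie or stand flat with the same side up as now; leave the grease tin where it stands.

Things in the scene. Friction and masses are not known exactly. Their poses are not given: they have to be found in the camera images.
- mat: Black rubber mat, fixed, 260 (its x) x 350 (its y) x 5 mm. Origin: centre of its underside (top at 5 mm). Its x points away from the robot (within 13 degrees), its y to the left along the long edges. Housing and axle stand fixed on it 115 mm either side of its centre along y, which one is left varies; its centre is the midpoint between them.
- housing: Steel bearing housing, fixed on the mat: a 76 x 76 x 12 mm square flange with four dark bolt holes and a hollow round boss of 58 mm diameter on it, 36 mm high in all. Origin: centre of its underside (on the mat, 5 mm up); its axes and the sides of the square are parallel to the mat's.
- axle: Steel stub axle, fixed upright on the mat: a round flange of 68 mm diameter, 10 mm thick, with a stepped round shaft on it (40, then 28, then 20 mm diameter), 62 mm high in all. Origin: centre of its underside (on the mat, 5 mm up); axes parallel to the mat's.
- bearing: Loose ball bearing lying flat: a ring of 62 mm outer diameter, 28 mm bore, 18 mm high, bright races with a black seal ring between. Origin: centre of its underside, z up along its axis. About 0.25 kg.
- sleeve: Loose spacer sleeve standing upright: a plain bright steel tube of 44 mm outer diameter, 32 mm bore, 28 mm high (the only tall tube). Origin: centre of its underside, z up along its axis. About 0.12 kg.
- washer: Loose thick flat washer: a steel disc of 60 mm outer diameter, 28 mm bore, only 8 mm thick. Origin: centre of its underside, z up. About 0.13 kg.
- nut: Loose hexagon nut lying flat, dark steel, 46 mm across flats (53 mm across corners), 24 mm high, about 29 mm bore. Origin: centre of its underside, z up; its x axis is square to one of the six flats, so flats face every 60 degrees from x. About 0.2 kg.
- cap: Loose steel dust cap, closed and domed on top: round, 48 mm diameter from 4 to 22 mm height with a foot flange of 54 mm diameter and 3 mm thickness, domed above, 33 mm high. It stands dome up. Origin: centre of its underside, z up. About 0.1 kg.
- tin: Grease tin, a bystander: closed round tin of 60 mm diameter with a 64 mm lid, 54 mm high, painted grey, standing among the loose parts. Origin: centre of its underside. Not to be shifted.
Not all that is in view belongs to the job. What is shaped like the nut but green or red is not meant.

How it is judged:
At the end, for the whole second after the job is handed in: Flat, upright, at rest: bearing within 15 mm of the midpoint; sleeve on bearing and nut on washer, centred within 10 mm; washer behind axle 70-100 mm, cap in front of housing 71-101 mm (centres, along mat x: gaps 6-36 mm), both within 15 mm sideways; bearing, washer, cap on the mat (horizontal distance between bearing and mat below 0.015 m and height (world z) of bearing between 0.002 and 0.008 m and horizontal distance between sleeve and bearing below 0.01 m and height (world z) of sleeve between 0.02 and 0.026 m and x of washer in the frame of axle between 0.07 and 0.1 m and y of washer in the frame of axle between -0.015 and 0.015 m and height (world z) of washer between 0.002 and 0.008 m and horizontal distance between nut and washer below 0.01 m and height (world z) of nut between 0.01 and 0.016 m and x of cap in the frame of housing between -0.101 and -0.071 m and y of cap in the frame of housing between -0.015 and 0.015 m and height (world z) of cap between 0.002 and 0.008 m and angle between each of bearing, sleeve, washer, nut, cap's own z axis and vertical below 0.12 rad and linear speed of each of bearing, sleeve, washer, nut, cap below 0.02 m/s); the robot touches nothing.
It fails at once if the grease tin is shifted by more than 30 mm (distance of tin from where it was at the start of the episode above 0.03 m).
It also fails if it takes over 118 s, if anything falls off the work surface, if the arm or the gripper's body presses on something with over 40 N, if the wrist force passes 120 N, or if a joint passes its speed limit or range.

## Working session

There is one attempt and no reset: what is moved stays moved. The work goes in short steps, Python scripts to look and compute and a tool call to move; the robot and the scene stay as the last step left them, time stands still between calls to the robot, and variables do not carry over. Pictures are saved under pics/ and viewed, at most 14 in all, crops included, and the job is handed in when it is done.

Besides the shell and the picture viewer there is one more tool, called after "Emit:" in YAML: its name, and indented under it one key for each argument. jog_arm: Moves the arm, as the interface text tells. Its arguments: {"type":"object","properties":{"targets":{"type":"string"},"hand":{"type":"number"},"squeeze":{"type":"number"}},"required":["targets"]}

```bash
mkdir -p pics; cat > h.py <<'E'
import numpy as np, cv2
from bench import ctrl, grab_frame, recognise, pinpoint
def cam(f):
    R,_=cv2.Rodrigues(np.array(f['rvec'],float)); return R,np.array(f['tvec'],float).ravel(),np.array(f['intrinsics'])
def ray(f,uv,z):
    R,t,K=cam(f); d=R.T@np.linalg.inv(K)@np.array([uv[0],uv[1],1.]); c=-R.T@t
    return c+d*(z-c[2])/d[2]
def cloud(f):
    R,t,K=cam(f); zm=f['z_map']; v,u=np.mgrid[:480,:640]
    P=np.stack([(u-K[0,2])/K[0,0]*zm,(v-K[1,2])/K[1,1]*zm,zm],-1)
    W=(P-t)@R; W[zm<=0]=np.nan; return W
E
cat > a.py <<'E'
from h import *
fs=[]
for c in ['top','scene']:
    f=grab_frame(c); cv2.imwrite(f'pics/{c}0.png',f['img']); np.savez(f'{c}0.npz',**f)
    for n in ['mat','housing','axle','bearing','sleeve','washer','nut','cap','tin']:
        for kind,fn in (('P',pinpoint),):
            z=0 if n in('bearing','sleeve','washer','nut','cap','tin','mat') else .005
            print(c,n,[(np.round(r['uv']).tolist(),round(r['conf'],2),np.round(ray(f,r['uv'],z)[:2],3).tolist()) for r in fn(c,n)[:4]])
print(ctrl.get_state())
E
python3 a.py
```

```text
top mat [([349.0, 197.0], 0.71, [0.583, 0.021])]
top housing [([401.0, 199.0], 0.66, [0.576, -0.097])]
top axle [([302.0, 196.0], 0.63, [0.587, 0.127]), ([516.0, 237.0], 0.34, [0.487, -0.351])]
top bearing [([230.0, 286.0], 0.84, [0.387, 0.289])]
top sleeve [([496.0, 285.0], 0.61, [0.381, -0.303])]
top washer [([507.0, 191.0], 0.86, [0.594, -0.34]), ([204.0, 243.0], 0.27, [0.482, 0.348])]
top nut [([139.0, 194.0], 0.83, [0.596, 0.497]), ([184.0, 211.0], 0.79, [0.556, 0.394]), ([204.0, 245.0], 0.74, [0.478, 0.347])]
top cap [([224.0, 187.0], 0.55, [0.61, 0.305])]
top tin [([515.0, 235.0], 0.88, [0.492, -0.353])]
scene mat [([278.0, 278.0], 0.86, [0.587, 0.02])]
scene housing [([220.0, 266.0], 0.73, [0.577, -0.106])]
scene axle [([330.0, 286.0], 0.7, [0.599, 0.131])]
scene bearing [([412.0, 221.0], 0.74, [0.378, 0.301])]
scene sleeve [([163.0, 198.0], 0.91, [0.382, -0.293])]
scene washer [([111.0, 261.0], 0.58, [0.591, -0.339])]
scene nut [([456.0, 284.0], 0.8, [0.552, 0.391]), ([508.0, 302.0], 0.74, [0.585, 0.493]), ([436.0, 255.0], 0.61, [0.476, 0.352])]
scene cap [([415.0, 302.0], 0.56, [0.612, 0.305])]
scene tin [([122.0, 226.0], 0.65, [0.485, -0.354])]
{'t': 1.0, 'q': array([-1.33798037e+00,  4.23090376e-01,  1.62987381e+00,  9.33761180e-06,
        1.08866122e+00, -1.90053789e-02]), 'joint_vel': array([ 0.00013396,  0.00066118, -0.00116122, -0.00169478, -0.00056854,
       -0.00097027]), 'joint_efforts': array([ 1.98264397e-04, -5.44576764e+01, -2.74053562e+01,  6.44425582e-02,
        1.67854159e-02,  1.04275662e-05]), 'position': array([ 0.15575004, -0.60526347,  0.22269139]), 'tool_rot': array([-1.67247770e-05,  9.92083990e-01,  1.25576096e-01,  2.36550017e-06]), 'wrist_force': array([-0.35972727,  0.95203164,  0.64101992]), 'torque': array([-0.00025889, -0.01037705, -0.0135886 ]), 'gripper_force': 0.0, 'width': 0.08799670532103361}
```

```bash
cat > b.py <<'E'
from h import *
for c in ['top','scene']:
    f=dict(np.load(c+'0.npz')); W=cloud(f)
    for n,p,zt in [('housing',(.577,-.1),.041),('axle_shaft',(.595,.13),.067),('bearing',(.385,.292),.018),('sleeve',(.382,-.298),.028),('washer',(.593,-.34),.008),('nutA',(.59,.495),.024),('nutB',(.554,.392),.024),('nutC',(.477,.35),.024),('cap',(.611,.305),.022),('tin',(.488,-.353),.054)]:
        m=(np.hypot(W[...,0]-p[0],W[...,1]-p[1])<.05)&(abs(W[...,2]-zt)<.0035 if n!='axle_shaft' and n!='cap' else W[...,2]>zt-.004)
        q=W[m]
        if len(q)<5: print(c,n,'few');continue
        (x,y),r=cv2.minEnclosingCircle(q[:,:2].astype(np.float32))
        print(c,n,len(q),'circ',round(x,4),round(y,4),'r',round(r,4),'z',np.median(q[:,2]).round(4),'bgr',f['img'][m].mean(0).round())
f=dict(np.load('top0.npz'));W=cloud(f)
m=(abs(W[...,0]-.58)<.2)&(abs(W[...,1]-.02)<.25)&(f['img'].max(-1)<60)&(W[...,2]<.012)
print(cv2.minAreaRect(W[m][:,:2].astype(np.float32)),m.sum())
E
python3 b.py
```

```text
top housing 264 circ 0.5687 -0.0967 r 0.0293 z 0.0406 bgr [151. 152. 153.]
top axle_shaft few
top bearing 415 circ 0.3853 0.2992 r 0.0309 z 0.0172 bgr [95. 96. 97.]
top sleeve 138 circ 0.3777 -0.2932 r 0.0224 z 0.0277 bgr [128. 128. 127.]
top washer 393 circ 0.5906 -0.3396 r 0.0471 z 0.0077 bgr [137. 141. 142.]
top nutA 213 circ 0.59 0.4926 r 0.0261 z 0.0234 bgr [ 63. 121.  54.]
top nutB 218 circ 0.5571 0.394 r 0.0259 z 0.0233 bgr [ 40.  44. 158.]
top nutC 214 circ 0.4782 0.3495 r 0.0263 z 0.0236 bgr [69. 71. 69.]
top cap 357 circ 0.6076 0.3061 r 0.0245 z 0.0292 bgr [117. 119. 120.]
top tin 628 circ 0.4879 -0.3529 r 0.0328 z 0.0539 bgr [106. 106. 106.]
scene housing 212 circ 0.571 -0.0957 r 0.03 z 0.0393 bgr [138. 142. 147.]
scene axle_shaft few
scene bearing 247 circ 0.3874 0.2986 r 0.0317 z 0.0161 bgr [ 94.  99. 106.]
scene sleeve 76 circ 0.379 -0.2933 r 0.0236 z 0.026 bgr [122. 132. 142.]
scene washer 300 circ 0.5888 -0.3366 r 0.0313 z 0.0065 bgr [144. 150. 158.]
scene nutA 215 circ 0.5904 0.4924 r 0.0265 z 0.0223 bgr [ 40. 121.  24.]
scene nutB 179 circ 0.5569 0.3941 r 0.0267 z 0.0225 bgr [  6.  13. 174.]
scene nutC 167 circ 0.4786 0.3491 r 0.0266 z 0.0223 bgr [66. 72. 75.]
scene cap 367 circ 0.6085 0.3052 r 0.0247 z 0.0279 bgr [136. 138. 142.]
scene tin 402 circ 0.4887 -0.3539 r 0.0333 z 0.0524 bgr [110. 115. 124.]
((0.5364058613777161, 0.049344733357429504), (0.40140071511268616, 0.3618869483470917), 83.13117218017578) 15465
```

View pics/top0.png

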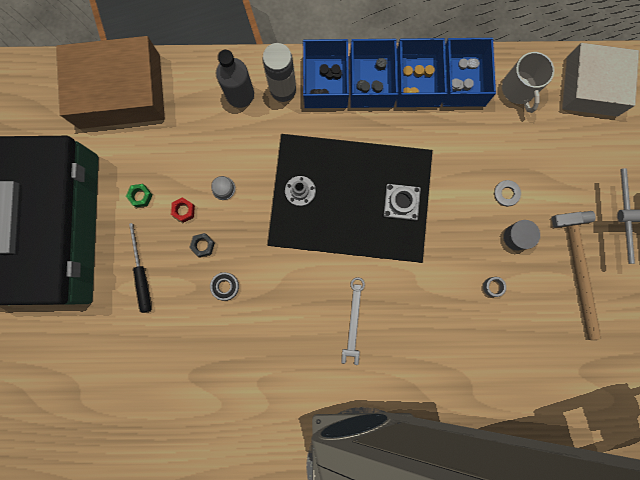

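View pics/scene0.png

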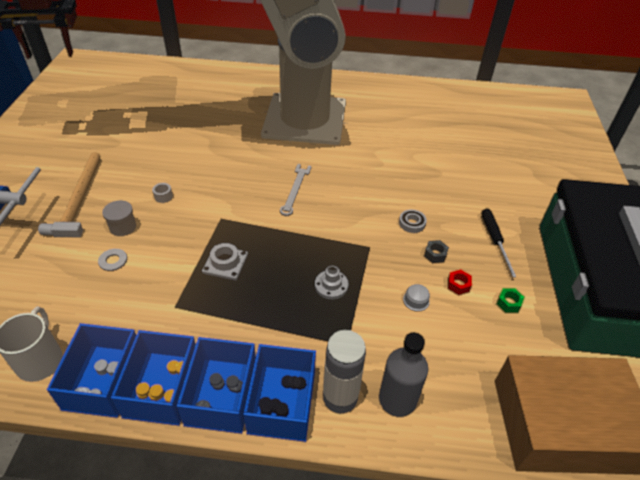

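```bash
cat > c.py <<'E'
from h import *
f=dict(np.load('top0.npz'));W=cloud(f)
g=(f['img'].max(-1)<45).astype(np.uint8); g[:130]=0;g[270:]=0;g[:,:262]=0;g[:,440:]=0
c=max(cv2.findContours(g,0,2)[0],key=cv2.contourArea)
b=cv2.boxPoints(cv2.minAreaRect(c)); q=cv2.approxPolyDP(cv2.convexHull(c),8,True)[:,0]
print(q.tolist())
P=np.array([ray(f,u,.005)[:2] for u in q]);print(P.round(4).tolist(),cv2.minAreaRect(P.astype(np.float32)))
for c in ['top','scene']:
    f=dict(np.load(c+'0.npz'));W=cloud(f)
    for lo,hi,p in [(.045,.08,(.593,.13)),(.055,.08,(.593,.13)),(.0115,.02,(.593,.13)),(.012,.02,(.57,-.096))]:
        m=(np.hypot(W[...,0]-p[0],W[...,1]-p[1])<.06)&(W[...,2]>lo)&(W[...,2]<hi);s=W[m][:,:2].astype(np.float32)
        if len(s)>4: print(c,lo,len(s),cv2.minEnclosingCircle(s),W[m][:,2].max(),cv2.minAreaRect(s))
    m=(np.hypot(W[...,0]-.478,W[...,1]-.349)<.04)&(W[...,2]>.019);s=W[m][:,:2]
    h=cv2.convexHull(s.astype(np.float32))[:,0];
    ws=[(max(h@d)-min(h@d),a) for a in range(0,60,3) for d in [np.array([np.cos(np.radians(a)),np.sin(np.radians(a))])]]
    ws=[(sum((max(h@d)-min(h@d)) for k in (0,60,120) for d in [np.array([np.cos(np.radians(a+k)),np.sin(np.radians(a+k))])]),a) for a in range(0,60,2)]
    print('nut flat-normal deg',sorted(ws)[:3])
    m=(np.hypot(W[...,0]-.59,W[...,1]+.338)<.036)&(W[...,2]>.004)&(W[...,2]<.012);print('washer',cv2.minEnclosingCircle(W[m][:,:2].astype(np.float32)))
E
python3 c.py
```

```text
[[281, 135], [431, 150], [422, 261], [268, 245]]
[[0.7287, 0.1735], [0.6897, -0.1693], [0.4358, -0.1399], [0.4755, 0.203]] ((0.5825545787811279, 0.01684565842151642), (0.34513500332832336, 0.2555648684501648), 83.39948272705078)
top 0.045 82 ((0.5968330502510071, 0.13151462376117706), 0.014455472119152546) 0.07000860488805156 ((0.5963316559791565, 0.1309972107410431), (0.02596944198012352, 0.02768462523818016), 89.86244201660156)
top 0.055 29 ((0.595262885093689, 0.13191907107830048), 0.012911368161439896) 0.07000860488805156 ((0.5940783023834229, 0.13304594159126282), (0.023948846384882927, 0.021146612241864204), 74.15824127197266)
top 0.0115 412 ((0.593006432056427, 0.13551273941993713), 0.039527781307697296) 0.019973770082951346 ((0.5971350073814392, 0.13139480352401733), (0.0668361485004425, 0.06585165113210678), 3.6005373001098633)
top 0.012 682 ((0.5690709352493286, -0.09568282961845398), 0.052288614213466644) 0.019968893468060116 ((0.5699151754379272, -0.09254205226898193), (0.0833493322134018, 0.07660822570323944), 82.9206771850586)
nut flat-normal deg [(np.float64(0.13937391
[... 514 characters left out ...]
47461), (0.019534312188625336, 0.010264660231769085), 79.960693359375)
scene 0.0115 336 ((0.5989788174629211, 0.13146331906318665), 0.03523536026477814) 0.019960189529489678 ((0.6005789041519165, 0.1321893036365509), (0.06433815509080887, 0.06561285257339478), 3.8845882415771484)
scene 0.012 518 ((0.5705162286758423, -0.09705404192209244), 0.053031545132398605) 0.019804790946535512 ((0.5717535018920898, -0.09644276648759842), (0.07604633271694183, 0.0774872675538063), 83.00629425048828)
nut flat-normal deg [(np.float64(0.14327158444676286), 12), (np.float64(0.1434538667238651), 10), (np.float64(0.14384740632346552), 14)]
washer ((0.5888085961341858, -0.3366755247116089), 0.03131008520722389)
```

Emit:
jog_arm:
  targets: "200 -62 40 0.15; 487 -152 120 0.369; 487 -152 120 0.369; 487 -152 120 0.369; 487 -152 120 0.369; 487 -152 120 0.369; 487 -152 120 0.369; 487 -152 120 0.369; 487 -152 120 0.369; 487 -152 120 0.369; 487 -152 120 0.369; 487 -152 120 0.369; 487 -152 120 0.369"
  hand: 1
  squeeze: 25

```text
t: 2.62
position: [0.5887, -0.3378, 0.1032]
tool_rot: [0.0, 0.998, -0.059, 0.0]
wrist_force: [-0.1, 0.5, -0.1]
width: 0.0877
gripper_force: 0.0
```

```bash
cat > go.py <<'E'
import sys
from h import *
# chain: args x,y,z triples; offsets of each from current pose in tool axes, mm
s=ctrl.get_state(); p=s['position']; w,a,b,c=s['tool_rot']
R=np.array([[1-2*(b*b+c*c),2*(a*b-w*c),2*(a*c+w*b)],[2*(a*b+w*c),1-2*(a*a+c*c),2*(b*c-w*a)],[2*(a*c-w*b),2*(b*c+w*a),1-2*(a*a+b*b)]])
print('t',s['t'].__round__(2),'p',p.round(4),'psi',np.arctan2(R[1,0],R[0,0]).round(3),'w',round(s['width'],4),'F',s['wrist_force'].round(1),'g',s['gripper_force'])
v=list(map(float,sys.argv[1:]))
for i in range(0,len(v),3): print(v[i:i+3],(R.T@(np.array(v[i:i+3])-p)*1000).round(1))
E
python3 go.py .59 -.3367 .002
```

```text
t 2.62 p [ 0.5887 -0.3378  0.1032] psi -0.119 w 0.0877 F [-0.1  0.5 -0.1] g 0.0
[0.59, -0.3367, 0.002] [  1.1  -1.3 101.2]
```

Emit:
jog_arm:
  targets: "1 -1 50 0; 1 -1 85 0; 1 -1 100 0; 1 -1 100 0; 1 -1 100 0"

```text
t: 3.25
position: [0.5912, -0.3364, 0.0037]
tool_rot: [0.0, 0.998, -0.059, 0.001]
wrist_force: [-0.6, -0.2, 0.8]
width: 0.0877
gripper_force: 0.0
```

Emit:
jog_arm:
  targets: "0 0 0 0; 0 0 0 0; 0 0 0 0; 0 0 0 0; 0 0 0 0; 0 0 0 0; 0 0 0 0; 0 0 0 0"
  hand: 0

```text
t: 4.25
position: [0.5908, -0.336, 0.003]
tool_rot: [0.0, 0.998, -0.059, 0.0]
wrist_force: [-0.8, -0.8, 5.1]
width: 0.058
gripper_force: 25.4
```

```bash
python3 go.py .682 .1214 .1 .682 .1214 .009
```

```text
t 4.25 p [ 0.5908 -0.336   0.003 ] psi -0.117 w 0.058 F [-0.8 -0.8  5.1] g 25.438228009734303
[0.682, 0.1214, 0.1] [  37.1 -464.9  -97.1]
[0.682, 0.1214, 0.009] [  37.1 -464.9   -6.1]
```

Emit:
jog_arm:
  targets: "0 0 -50 0; 10 -20 -97 0; 37 -465 -97 0; 37 -465 -97 0; 37 -465 -97 0; 37 -465 -97 0; 37 -465 -97 0; 37 -465 -97 0; 37 -465 -97 0; 37 -465 -97 0; 37 -465 -97 0; 37 -465 -97 0; 37 -465 -97 0; 37 -465 -97 0"

```text
t: 6.0
position: [0.6818, 0.1204, 0.0998]
tool_rot: [0.0, 0.998, -0.059, -0.0]
wrist_force: [-0.2, -0.3, -0.5]
width: 0.0582
gripper_force: 25.4
```

```bash
python3 go.py .682 .1214 .009; python3 - <<'E'
from h import *
f=grab_frame('wrist');cv2.imwrite('pics/w1.png',f['img']);f=grab_frame('top');cv2.imwrite('pics/t1.png',f['img'][100:300,200:500].repeat(2,0).repeat(2,1))
E
```

```text
t 6.0 p [0.6818 0.1204 0.0998] psi -0.119 w 0.0582 F [-0.2 -0.3 -0.5] g 25.441538309678435
[0.682, 0.1214, 0.009] [ 0.1 -1.  90.8]
```

View pics/w1.png

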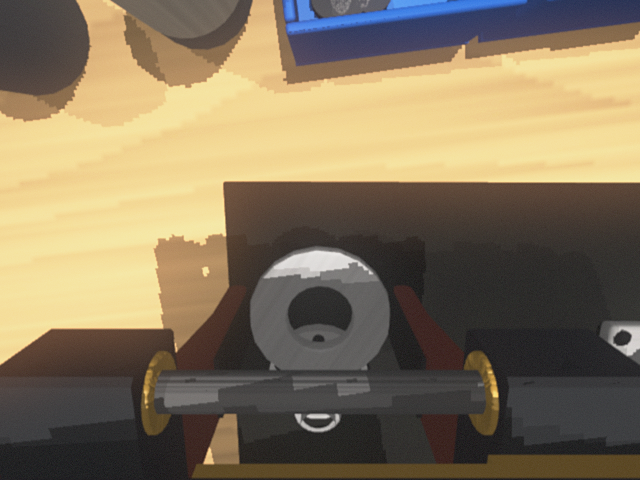

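Emit:
jog_arm:
  targets: "0 -1 50 0; 0 -1 80 0; 0 -1 91 0; 0 -1 91 0; 0 -1 91 0"

```text
t: 6.72
position: [0.6827, 0.1227, 0.0097]
tool_rot: [-0.0, 0.998, -0.059, 0.001]
wrist_force: [0.7, -0.0, -0.5]
width: 0.0578
gripper_force: 24.9
```

Emit:
jog_arm:
  targets: "0 0 0 0; 0 0 0 0; 0 0 0 0; 0 0 0 0; 0 0 0 0; 0 0 -40 0; 0 0 -95 0; 0 0 -95 0; 0 0 -95 0"
  hand: 1

```text
t: 7.85
position: [0.6815, 0.1226, 0.1035]
tool_rot: [0.0, 0.998, -0.059, -0.0]
wrist_force: [-0.1, 0.2, -0.8]
width: 0.0876
gripper_force: 0.0
```

```bash
python3 go.py .386 .299 .1 .386 .299 .003; cat > wv.py <<'E'
from h import *
def wcloud():
    s=ctrl.get_state(); f=grab_frame('wrist'); w,a,b,c=s['tool_rot']
    from scipy.spatial.transform import Rotation as Ro
    R=Ro.from_quat([a,b,c,w]).as_matrix(); T=np.array(f['tool_from_camera']); K=np.array(f['intrinsics']); zm=f['z_map']
    v,u=np.mgrid[:480,:640]; P=np.stack([(u-K[0,2])/K[0,0]*zm,(v-K[1,2])/K[1,1]*zm,zm],-1)
    W=(P@T[:3,:3].T+T[:3,3])@R.T+s['position']; W[zm<=0]=np.nan; return f,W
def circ(W,p,rad,lo,hi):
    m=(np.hypot(W[...,0]-p[0],W[...,1]-p[1])<rad)&(W[...,2]>lo)&(W[...,2]<hi); s=W[m]
    if len(s)<5: return None
    (x,y),r=cv2.minEnclosingCircle(s[:,:2].astype(np.float32)); return len(s),round(x,4),round(y,4),round(r,4),np.median(s[:,2]).round(4)
E
python3 - <<'E'
from wv import *
f,W=wcloud(); print('wrist washer',circ(W,(.682,.121),.04,.010,.017))
f=grab_frame('top'); print('top',circ(cloud(f),(.682,.121),.04,.010,.017))
E
```

```text
t 7.85 p [0.6815 0.1226 0.1035] psi -0.117 w 0.0876 F [-0.1  0.2 -0.8] g 0.0
[0.386, 0.299, 0.1] [-314.2 -140.7    3.6]
[0.386, 0.299, 0.003] [-314.1 -140.7  100.6]
wrist washer (5089, 0.6818, 0.124, 0.0299, np.float64(0.0143))
top None
```

Emit:
jog_arm:
  targets: "-314 -141 4 0; -314 -141 4 0; -314 -141 4 0; -314 -141 4 0; -314 -141 4 0; -314 -141 4 0; -314 -141 4 0; -314 -141 4 0; -314 -141 50 0; -314 -141 85 0; -314 -141 99 0; -314 -141 99 0"

```text
t: 9.45
position: [0.3868, 0.2986, 0.004]
tool_rot: [0.001, 0.998, -0.059, -0.001]
wrist_force: [-0.4, -0.3, 0.1]
width: 0.0882
gripper_force: 0.0
```

Emit:
jog_arm:
  targets: "0 0 0 0; 0 0 0 0; 0 0 0 0; 0 0 0 0; 0 0 0 0; 0 0 0 0; 0 0 0 0"
  hand: 0

```text
t: 10.32
position: [0.387, 0.2997, 0.0055]
tool_rot: [-0.0, 0.998, -0.058, 0.001]
wrist_force: [-0.0, -1.1, 7.0]
width: 0.0619
gripper_force: 25.0
```

```bash
python3 go.py .5835 .0173 .1 .5835 .0173 .0105
```

```text
t 10.32 p [0.387  0.2997 0.0055] psi -0.117 w 0.0619 F [-0.  -1.1  7. ] g 25.002307891845703
[0.5835, 0.0173, 0.1] [228.2 257.5 -94.5]
[0.5835, 0.0173, 0.0105] [228.1 257.6  -5. ]
```

Emit:
jog_arm:
  targets: "0 0 -50 0; 20 20 -95 0; 228 257 -95 0; 228 257 -95 0; 228 257 -95 0; 228 257 -95 0; 228 257 -95 0; 228 257 -95 0; 228 257 -95 0; 228 257 -95 0; 228 257 -50 0; 228 257 -20 0; 228 257 -5 0; 228 257 -5 0; 228 257 -5 0"

```text
t: 12.2
position: [0.5832, 0.018, 0.0103]
tool_rot: [-0.0, 0.998, -0.058, 0.0]
wrist_force: [-0.5, -0.7, -2.6]
width: 0.0622
gripper_force: 25.0
```

Emit:
jog_arm:
  targets: "0 0 0 0; 0 0 0 0; 0 0 0 0; 0 0 0 0; 0 0 0 0; 0 0 -40 0; 0 0 -95 0; 0 0 -95 0; 0 0 -95 0"
  hand: 1

```text
t: 13.32
position: [0.5825, 0.0174, 0.1045]
tool_rot: [0.0, 0.998, -0.059, -0.0]
wrist_force: [0.4, 0.3, 0.3]
width: 0.0876
gripper_force: 0.0
```

```bash
python3 go.py .378 -.293 .1 .378 -.293 .006;python3 - <<'E'
from wv import *
f,W=wcloud(); print('wrist bearing',circ(W,(.5835,.0173),.045,.018,.027))
E
```

```text
t 13.32 p [0.5825 0.0174 0.1045] psi -0.117 w 0.0876 F [0.4 0.3 0.3] g 0.0
[0.378, -0.293, 0.1] [-166.8  332.2    4.5]
[0.378, -0.293, 0.006] [-166.8  332.2   98.5]
wrist bearing (6040, 0.582, 0.0192, 0.031, np.float64(0.0239))
```

Emit:
jog_arm:
  targets: "-167 332 4 0; -167 332 4 0; -167 332 4 0; -167 332 4 0; -167 332 4 0; -167 332 4 0; -167 332 4 0; -167 332 4 0; -167 332 4 0; -167 332 50 0; -167 332 85 0; -167 332 98 0; -167 332 98 0"

```text
t: 15.0
position: [0.3784, -0.2918, 0.0062]
tool_rot: [-0.0, 0.998, -0.058, -0.001]
wrist_force: [0.1, 0.5, 0.2]
width: 0.088
gripper_force: 0.0
```

Emit:
jog_arm:
  targets: "0 0 0 0; 0 0 0 0; 0 0 0 0; 0 0 0 0; 0 0 0 0; 0 0 0 0; 0 0 0 0; 0 0 0 0; 0 0 0 0; 0 0 0 0"
  hand: 0

```text
t: 16.25
position: [0.3784, -0.293, 0.0069]
tool_rot: [0.0, 0.998, -0.059, 0.0]
wrist_force: [-1.3, -0.9, 5.4]
width: 0.0433
gripper_force: 25.0
```

```bash
python3 go.py .582 .019 .1 .582 .019 .03
```

```text
t 16.25 p [ 0.3784 -0.293   0.0069] psi -0.117 w 0.0433 F [-1.3 -0.9  5.4] g 25.000937478616834
[0.582, 0.019, 0.1] [ 165.8 -333.6  -93.2]
[0.582, 0.019, 0.03] [ 165.8 -333.6  -23.2]
```

Emit:
jog_arm:
  targets: "0 0 -50 0; 10 -20 -95 0; 166 -334 -95 0; 166 -334 -95 0; 166 -334 -95 0; 166 -334 -95 0; 166 -334 -95 0; 166 -334 -95 0; 166 -334 -95 0; 166 -334 -95 0; 166 -334 -95 0; 166 -334 -95 0; 166 -334 -50 0; 166 -334 -30 0; 166 -334 -24 0; 166 -334 -24 0; 166 -334 -24 0"

```text
t: 18.38
position: [0.5829, 0.0195, 0.0315]
tool_rot: [-0.0, 0.998, -0.059, 0.001]
wrist_force: [-0.1, -0.1, -2.0]
width: 0.044
gripper_force: 25.0
```

Emit:
jog_arm:
  targets: "0 0 0 0; 0 0 0 0; 0 0 0 0; 0 0 0 0; 0 0 0 0; 0 0 0 0; 0 0 -40 0; 0 0 -75 0; 0 0 -75 0; 0 0 -75 0"
  hand: 1

```text
t: 19.62
position: [0.5816, 0.0196, 0.1051]
tool_rot: [0.0, 0.998, -0.059, -0.0]
wrist_force: [0.1, -0.8, 0.7]
width: 0.0877
gripper_force: 0.0
```

```bash
python3 go.py .4785 .3493 .1 .4785 .3493 .005;python3 - <<'E'
from wv import *
f,W=wcloud(); print('wrist sleeve',circ(W,(.5835,.0173),.045,.046,.057),'bearing',circ(W,(.5835,.0173),.045,.018,.027))
E
```

```text
t 19.62 p [0.5816 0.0196 0.1051] psi -0.117 w 0.0877 F [ 0.1 -0.8  0.7] g 0.0
[0.4785, 0.3493, 0.1] [-141.  -315.4    5.2]
[0.4785, 0.3493, 0.005] [-140.9 -315.4  100.2]
wrist sleeve (2400, 0.5834, 0.0209, 0.0222, np.float64(0.052)) bearing (2830, 0.5818, 0.0193, 0.0311, np.float64(0.0239))
```

Emit:
jog_arm:
  targets: "-141 -315 5 0.18; -141 -315 5 0.18; -141 -315 5 0.18; -141 -315 5 0.18; -141 -315 5 0.18; -141 -315 5 0.18; -141 -315 5 0.18; -141 -315 5 0.18; -141 -315 5 0.18; -141 -315 50 0.18; -141 -315 85 0.18; -141 -315 99 0.18; -141 -315 99 0.18"

```text
t: 21.3
position: [0.4789, 0.348, 0.0061]
tool_rot: [0.001, 0.989, -0.149, -0.001]
wrist_force: [0.2, 1.0, 1.3]
width: 0.0879
gripper_force: 0.0
```

Emit:
jog_arm:
  targets: "0 0 0 0; 0 0 0 0; 0 0 0 0; 0 0 0 0; 0 0 0 0; 0 0 0 0; 0 0 0 0; 0 0 0 0; 0 0 0 0; 0 0 0 0"
  hand: 0

```text
t: 22.55
position: [0.479, 0.349, 0.007]
tool_rot: [-0.0, 0.989, -0.148, 0.0]
wrist_force: [-0.7, 0.4, 5.1]
width: 0.0458
gripper_force: 24.9
```

```bash
python3 go.py .6818 .124 .1 .6818 .124 .018
```

```text
t 22.55 p [0.479 0.349 0.007] psi -0.297 w 0.0458 F [-0.7  0.4  5.1] g 24.932365715503693
[0.6818, 0.124, 0.1] [259.8 155.7 -93.1]
[0.6818, 0.124, 0.018] [259.8 155.8 -11.1]
```

Emit:
jog_arm:
  targets: "0 0 -50 0; 20 10 -95 0; 260 156 -95 0; 260 156 -95 0; 260 156 -95 0; 260 156 -95 0; 260 156 -95 0; 260 156 -95 0; 260 156 -95 0; 260 156 -95 0; 260 156 -95 0; 260 156 -50 0; 260 156 -22 0; 260 156 -14 0; 260 156 -14 0; 260 156 -14 0"

```text
t: 24.55
position: [0.6825, 0.124, 0.0216]
tool_rot: [-0.0, 0.989, -0.148, 0.001]
wrist_force: [1.1, -0.7, -2.0]
width: 0.0457
gripper_force: 25.0
```

Emit:
jog_arm:
  targets: "0 0 0 0; 0 0 0 0; 0 0 0 0; 0 0 0 0; 0 0 0 0; 0 0 0 0; 0 0 -40 0; 0 0 -85 0; 0 0 -85 0; 0 0 -85 0"
  hand: 1

```text
t: 25.8
position: [0.6814, 0.1235, 0.1052]
tool_rot: [0.0, 0.989, -0.148, -0.0]
wrist_force: [-0.4, -0.4, -0.3]
width: 0.0877
gripper_force: 0.0
```

```bash
python3 go.py .608 .3057 .1 .608 .3057 .007;python3 - <<'E'
from wv import *
f,W=wcloud(); print('wrist nut',circ(W,(.682,.123),.045,.032,.042),'washer',circ(W,(.682,.123),.045,.010,.017))
E
```

```text
t 25.8 p [0.6814 0.1235 0.1052] psi -0.297 w 0.0877 F [-0.4 -0.4 -0.3] g 0.0
[0.608, 0.3057, 0.1] [-123.5 -152.7    5.2]
[0.608, 0.3057, 0.007] [-123.4 -152.7   98.2]
wrist nut (3611, 0.6817, 0.1256, 0.0266, np.float64(0.0382)) washer (1605, 0.6818, 0.1239, 0.0299, np.float64(0.0141))
```

Emit:
jog_arm:
  targets: "-123 -153 5 -0.18; -123 -153 5 -0.18; -123 -153 5 -0.18; -123 -153 5 -0.18; -123 -153 5 -0.18; -123 -153 5 -0.18; -123 -153 50 -0.18; -123 -153 85 -0.18; -123 -153 98 -0.18; -123 -153 98 -0.18; -123 -153 98 -0.18"

```text
t: 27.22
position: [0.6103, 0.306, 0.0091]
tool_rot: [-0.001, 0.998, -0.059, 0.001]
wrist_force: [-0.1, -0.2, 0.3]
width: 0.0879
gripper_force: 0.0
```

Emit:
jog_arm:
  targets: "0 0 0 0; 0 0 0 0; 0 0 0 0; 0 0 0 0; 0 0 0 0; 0 0 0 0; 0 0 0 0; 0 0 0 0; 0 0 0 0; 0 0 0 0"
  hand: 0

```text
t: 28.48
position: [0.609, 0.306, 0.0077]
tool_rot: [-0.0, 0.998, -0.059, -0.0]
wrist_force: [-1.2, 1.1, 3.0]
width: 0.0474
gripper_force: 25.0
```

```bash
python3 go.py .4846 -.0863 .13 .4846 -.0863 .013 .46 .2 .13
```

```text
t 28.48 p [0.609  0.306  0.0077] psi -0.117 w 0.0474 F [-1.2  1.1  3. ] g 25.00692005676683
[0.4846, -0.0863, 0.13] [ -77.7  404.1 -122.3]
[0.4846, -0.0863, 0.013] [-77.7 404.1  -5.3]
[0.46, 0.2, 0.13] [-135.6  122.7 -122.3]
```

Emit:
jog_arm:
  targets: "0 0 -60 0; -20 20 -120 0; -78 404 -120 0; -78 404 -120 0; -78 404 -120 0; -78 404 -120 0; -78 404 -120 0; -78 404 -120 0; -78 404 -120 0; -78 404 -120 0; -78 404 -120 0; -78 404 -120 0; -78 404 -60 0; -78 404 -25 0; -78 404 -6 0; -78 404 -6 0; -78 404 -6 0"

```text
t: 30.6
position: [0.4847, -0.0856, 0.0138]
tool_rot: [0.0, 0.998, -0.058, 0.0]
wrist_force: [-0.4, -0.5, -1.3]
width: 0.0473
gripper_force: 25.0
```

Emit:
jog_arm:
  targets: "0 0 0 0; 0 0 0 0; 0 0 0 0; 0 0 0 0; 0 0 0 0; 0 0 0 0; 0 0 -40 0; 0 0 -90 0; 0 0 -130 0; 0 0 -150 0; 0 0 -150 0"
  hand: 1

```text
t: 31.98
position: [0.4853, -0.0864, 0.1651]
tool_rot: [0.0, 0.998, -0.059, 0.002]
wrist_force: [0.2, -0.9, -0.5]
width: 0.0877
gripper_force: 0.0
```

```bash
python3 go.py;python3 - <<'E'
from wv import *
f,W=wcloud(); print('wrist cap',circ(W,(.4846,-.0863),.045,.012,.05))
print('housing boss',circ(W,(.57,-.0965),.04,.037,.047))
f=grab_frame('top');cv2.imwrite('pics/t2.png',cv2.resize(f['img'][110:280,240:460],None,fx=3,fy=3))
f=grab_frame('scene');cv2.imwrite('pics/s2.png',cv2.resize(f['img'][200:360,150:400],None,fx=3,fy=3))
E
```

```text
t 31.98 p [ 0.4853 -0.0864  0.1651] psi -0.117 w 0.0877 F [ 0.2 -0.9 -0.5] g 0.0
wrist cap (3157, 0.4847, -0.0846, 0.024, np.float64(0.0364))
housing boss (3492, 0.5707, -0.0958, 0.029, np.float64(0.0423))
```

View pics/s2.png

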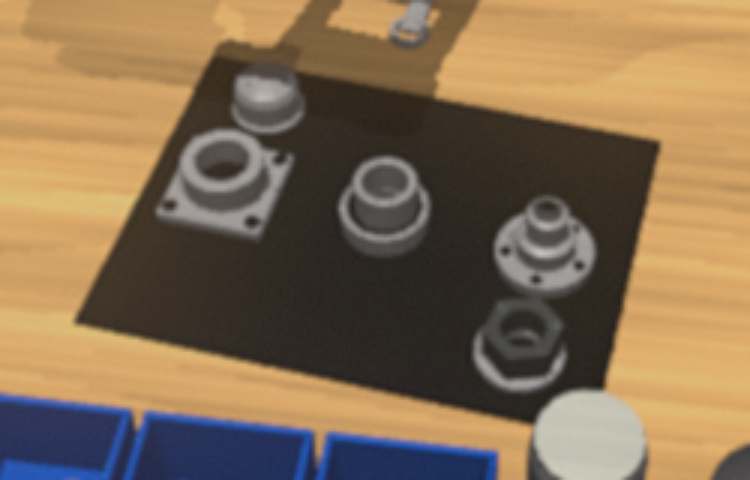

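The crop shows every part flat and in place: the cap before the housing (267,95), the sleeve on the bearing (385,205), and the nut on the washer (520,340). The gripper is clear, so I'm handing in.

```bash
python3 -c "
from bench import ctrl; print(ctrl.job_done())"
```

```text
the job is handed in; nothing more can be done
None
```

The hub is laid out as asked and handed in at about 32 s of 118 s. By the camera measurements every part sits within its position limits, and the arm went nowhere near enough to the grease tin to touch it; the judge's verdict was not shown.

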